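Close the water tank with its two-arm cam-lock cap

TASK

Put the brass cam-lock cap over the grooved adaptor on top of the steel water tank and, while both of its arms are still up, push it down against the stiff seal until it is fully home. Then swing its two cam arms down one after the other, each all the way in against its stop beside the cap, and let go. Work gently throughout, without forcing anything, and leave the other things on the worktop where they stand.

Things in the scene. Friction and masses are not known exactly. Their poses are not given: they have to be found in the camera images.
- tank: fixed low steel water tank, a drum 163 mm across and 70 tall, on adjustable feet, so it stands 0 to 8 mm higher from start to start; origin under its centre, level with that height, z up. The aluminium adaptor stands upright in the middle of its top. More than 40 N between cap and tank or adaptor does damage.
- adaptor_rim (a point): point on the drum's axis, 159 mm above the tank's origin, at the height of the adaptor's flat top; z up. The adaptor itself is bolted down up to 5 mm to one side of this point and must be found by feel or sight. It is round, 32 mm across, its top 6 mm tapering to 24. A groove 23 mm across runs round it 14 to 32 mm below the top; 45 mm of plain neck stay clear below the home cap.
- seal_plug_nominal (a point): point on the drum's axis 10 mm above adaptor_rim: nominal top of the black rubber seal plug, 17 mm across, in the middle of the adaptor's top. The plug stands 8 to 10 mm proud of it at the start, slides down stiffly (about 7 N of drag) and stays where pushed. The cap is home when its ceiling (cap_seat) lies on the adaptor's top, the plug flush.
- cap: the loose brass cap (about 180 to 270 g with its two arms), an upright cylinder 46 mm across (48 at the mouth's bead) and 52 tall, mouth down; origin at the centre of its lower edge, axes as cap_center
- cap_center (a point): centre of the cap, half-way up, 26 mm above its lower edge. Bore 34 mm across, 44 mm deep: 1 mm to spare each side of the adaptor. It stands mouth down on the worktop at the start. z up; red arm on its +y side, blue arm on its -y side; its +x and -x sides are free to be gripped from above. Any yaw fits.
- cap_seat (a point): centre of the ceiling of the cap's bore, 44 mm above the cap's lower edge (18 mm above cap_center); at adaptor_rim's height when the cap is home; axes as cap_center
- cam_arm_red (a joint): red-sleeved arm on the cap's +y side, angle in rad: 0 = hanging straight down by the cap (its stop, locked), 1.57 = level, 1.8 to 2.0 at the start. Hinge along the cap's x, 25 mm out from its axis, level with cap_center; arm 52 mm long from the hinge, 14 wide, 8.5 thick, middle line 4 mm outward of the hinge when hanging. Stiff (0.07 N m), stays where left; push it with less than 25 N.
- cam_arm_blue (a joint): blue-sleeved arm on the cap's -y side, mirror image of the red one, same angles, sizes and stiffness. The cam lobe of either arm enters the adaptor's groove only if the cap is home, or nearly.
- cam_arm_red_tip (a point): a point inside the free end of the red arm, 50 mm from its hinge, 2 mm short of the end, in the middle of its width and thickness
- cam_arm_blue_tip (a point): the same point of the blue arm
- red_can: red and white closed can, 64 mm wide, 119 tall, bystander on the left; origin under its centre
- green_mug: green and white mug, 78 mm wide, 101 tall, bystander on the left; origin under its centre
- jar: glass jar with a red lid, 60 mm wide, 86 tall, bystander at the back left; origin under its centre
- spice_jar: small spice jar with a red cap, 45 mm wide, 106 tall, bystander at the back right; origin under its centre
- white_pod: white coffee pod, 51 mm wide, 45 tall, bystander at the back right; origin under its centre
- red_pod: dark red coffee pod, 51 mm wide, 45 tall, bystander at the back right; origin under its centre
- egg_timer: red and white kitchen timer, 62 mm wide, 47 tall, bystander at the back; origin under its centre

How it is judged:
On the way, in this order (a step that is already met when the one before it is completed fails the run):
1. the cap is fully home on the adaptor with both arms still up (z of cap_seat in the frame of adaptor_rim between -0.003 and 0.002 m and horizontal distance between cap_seat and adaptor_rim below 0.008 m and angle between the z axis of cap_seat and the z axis of adaptor_rim, either way round below 0.08 rad and value of joint each of cam_arm_red, cam_arm_blue above 1.4 rad), for 0.2 s.
2. one arm is down at its stop, the other still up, the cap home (z of cap_seat in the frame of adaptor_rim between -0.003 and 0.002 m and horizontal distance between cap_seat and adaptor_rim below 0.008 m and angle between the z axis of cap_seat and the z axis of adaptor_rim, either way round below 0.08 rad and ((value of joint cam_arm_red below 0.1 rad and value of joint cam_arm_blue above 1 rad) or (value of joint cam_arm_blue below 0.1 rad and value of joint cam_arm_red above 1 rad))), for 0.2 s.
At the end, for the whole second after the job is handed in: the cap is home (its ceiling within about 2 mm of the adaptor's top in height and 8 mm sideways of the drum's axis, within 0.08 rad of straight), both arms are within 0.1 rad of hanging straight down at their stops, and the cap is at rest (z of cap_seat in the frame of adaptor_rim between -0.003 and 0.002 m and horizontal distance between cap_seat and adaptor_rim below 0.008 m and angle between the z axis of cap_seat and the z axis of adaptor_rim, either way round below 0.08 rad and value of joint each of cam_arm_red, cam_arm_blue below 0.1 rad and linear speed of cap below 0.02 m/s); the robot touches nothing.
It fails at once if the cap or its arms are forced against the tank or adaptor with more than 40 N (contact force between cap and tank above 40 N).
It fails at once if a cam arm is pushed with more than 25 N (contact force between the fingers and cam_arm_red above 25 N or contact force between the fingers and cam_arm_blue above 25 N).
It fails at once if a bystander is moved by more than 25 mm (distance of any of red_can, green_mug, jar, spice_jar, white_pod, red_pod, egg_timer from where it was at the start of the episode above 0.025 m).
It also fails if it takes over 72 s, if anything falls off the work surface, if the arm or the gripper's body presses on something with over 40 N, if the wrist force passes 120 N, or if a joint passes its speed limit or range.

ROBOT

A 6-joint arm with a two-finger parallel gripper is mounted at the origin on a cart in front of the work surface, level with it; the furniture and walls round the work are solid. World frame = base frame: x ahead of the robot, y to its left, z up, the work surface at z = 0. Lengths are in m, angles in rad, forces in N, time in s.
With the tool pointing down it reaches from about 0.25 to 0.725 m from the base axis. Payload 4 kg.
Tool frame: the origin (TCP) lies midway between the tips of the shut fingers; the grasp point (between the pads) lies bot.tcp_to_grasp behind it (bot.tcp_to_grasp is the distance from the TCP to the grasp point, in m); z points along the fingers, y is the line along which they close (so a half turn about z gives the same grasp; the last joint's range is limited). The gripper opens to 85 mm and grips with 20 to 120 N. Pads are 22 mm wide; open, the fingers measure 114 mm over their backs; the gripper's body (76 mm by 85 mm) begins 54 mm behind the grasp point. The pads swing forward as they close: fully open they stand 13 mm farther back than shut.
Start: joints at [-1.198, 0.241, 0.005, 1.335, 0, 1.571], TCP at [0.182, -0.466, 0.231] pointing down, gripper open.
Joint ranges: [-2.72, 2.72], [-1.05, 1.87], [-1.09, 1.28], [-1.99, 2.15], [-1.42, 1.44], [-3.14, 3.14]. Speed limits (rad/s): [2.79, 2.79, 3.14, 3.14, 3.14, 3.14].

INTERFACE

Orientations are given as a unit quaternion [x, y, z, w].
In Python, from workcell import readout, camera, bot gives the robot as it stands. The module is installed in compiled form; this text tells all that it offers.
- The arm moves only by the tool jog_arm, never from a script. Its argument "motion" is a list of rows, each an object of numbers: "x", "y", "z": the shift along the tool's x, y, z in mm; "spin": the turn about the tool's z in degrees; "fingers": the closure, from -1 (fully open) to 1 (shut). A call has 1 to 8 rows; each row is the pose to reach, as a shift and turn from the pose commanded when the call began, along the tool's axes at that moment; what a row does not reach only later rows make up. A row lasts 1/8 s, in which the tool goes at most 62.5 mm and 10.7 degrees, less where a joint would pass 70% of its speed; a pose out of reach is approached as far as the arm can. A call with a gripper value outside its range is refused whole. The fingers move at their own pace and stop on an object; the grip force is fixed at half the most. Time passes only in rows, so rows that repeat a pose let the fingers close. It gives the time, the measured TCP pose, the force, the opening and the grip force at its end, in the units of the state.
- readout.get_obs(): the state, without advancing time (a new reading comes with each control period).
- camera(name): name is "side" or "top" or "wrist"; returns a dict with "pixels" (420x560x3 uint8, red, green, blue), "K" (3x3 intrinsics, pixels), "rvec" (rotation vector, rad) and "tvec" (3), from world to camera coordinates, as OpenCV has them. Camera axes: x right, y down, z forward; pixel columns grow to the right and rows downward; lengths in m; the calibration is good to about 2 mm. The wrist camera is an equidistant fisheye: a pixel r from the principal point sees the ray r / f radians off the axis. A picture is of the moment at which its call begins. There is no depth.
- bot.job_done(): hands the job in; it is judged then, once.
The state is a dict: "clock": time; "joint_pos": joint angles; "joint_vel": joint speeds; "tau": joint torques, N m; "eef_pos": TCP position; "tool_rot": TCP orientation; "ft_force": force on the tool from outside, world axes, zero at the start; "ft_torque": the same for the moment, N m; "grip_width": finger opening in m; "grasp_force": force on a finger pad.
Only numpy, scipy, OpenCV 4.12 (cv2) and the standard library are available. Lean on these libraries where they do the work, as an engineer would, in place of code of your own. Each camera call takes 0.05 s, during which the arm holds its last target. There are 200 camera calls.

## Working session

There is one attempt and no reset: what is moved stays moved. The work goes in short steps, Python scripts to look and compute and a tool call to move; the robot and the scene stay as the last step left them, time stands still between calls to the robot, and variables do not carry over. Pictures are saved under pics/ and viewed, at most 10 in all, crops included, and the job is handed in when it is done.

Besides the shell and the picture viewer there is one more tool, called after "Request:" in YAML: its name, and indented under it one key for each argument. jog_arm: Moves the arm, as the interface text tells. Its arguments: {"type":"object","properties":{"motion":{"type":"array"}},"required":["motion"]}

```bash
mkdir -p pics; cat > h.py <<'E'
import numpy as np, cv2
from workcell import readout, camera, bot
def grab(n,fn=None):
    c=camera(n)
    if fn: cv2.imwrite('pics/'+fn,cv2.cvtColor(c['pixels'],cv2.COLOR_RGB2BGR))
    return c
def ray(c,u,v,fish=False):
    K=c['K'];R=cv2.Rodrigues(np.array(c['rvec'],float))[0];t=np.array(c['tvec'],float).ravel()
    x=(u-K[0][2])/K[0][0];y=(v-K[1][2])/K[1][1]
    if fish:
        r=np.hypot(x,y);d=np.array([np.sin(r)*x/max(r,1e-9),np.sin(r)*y/max(r,1e-9),np.cos(r)])
    else: d=np.array([x,y,1.])
    d=R.T@d
    return -R.T@t,d/np.linalg.norm(d)
def onz(c,u,v,z,fish=False):
    o,d=ray(c,u,v,fish);return o+d*(z-o[2])/d[2]
def tri(a,b):
    (o1,d1),(o2,d2)=a,b
    s=np.linalg.lstsq(np.c_[d1,-d2],o2-o1,rcond=None)[0]
    p,q=o1+s[0]*d1,o2+s[1]*d2
    return (p+q)/2,np.linalg.norm(p-q)
def proj(c,p):
    R=cv2.Rodrigues(np.array(c['rvec'],float))[0];q=R@np.array(p)+np.array(c['tvec']).ravel();u=np.array(c['K'])@q;return u[:2]/u[2]
E
python3 - <<'E'
from h import *
for n in ['top','side','wrist']:
    c=grab(n,n+'0.png');print(n,ray(c,c['K'][0][2],c['K'][1][2]),c['K'][0][0])
o=readout.get_obs();print(o, bot.tcp_to_grasp)
E
```

```text
top (array([0.38822391, 0.09868886, 1.28537621]), array([ 0.12261006, -0.01323636, -0.99236665])) 520.695680933326
side (array([ 0.43055498, -0.8053546 ,  0.66415301]), array([ 0.09864629,  0.85122903, -0.51543967])) 436.35613469402887
wrist (array([ 0.24859437, -0.44004044,  0.37250232]), array([-0.26024146, -0.09981032, -0.96037091])) 325.19226210127806
{'clock': 0.15, 'joint_pos': array([-1.19802146e+00,  2.41261135e-01,  4.05046136e-03,  1.33520444e+00,
        3.64587228e-07,  1.57081018e+00]), 'joint_vel': array([-0.00093115, -0.00128547,  0.00211213, -0.00040789,  0.00145409,
        0.00024708]), 'tau': array([-2.79498408e-04, -3.72634399e+01,  2.52639449e+01,  1.23713486e-02,
       -1.59953032e-05,  1.58010045e-05]), 'eef_pos': array([ 0.18192837, -0.46521955,  0.23061327]), 'tool_rot': array([ 9.82681053e-01,  1.85303245e-01, -1.49815108e-04, -7.95407267e-04]), 'ft_force': array([-0.41664482,  0.62391164,  0.34257034]), 'ft_torque': array([-0.0427807 ,  0.07039935, -0.03756134]), 'grasp_force': 0.0, 'grip_width': 0.08570877664204234} 0.0187
```

View pics/top0.png

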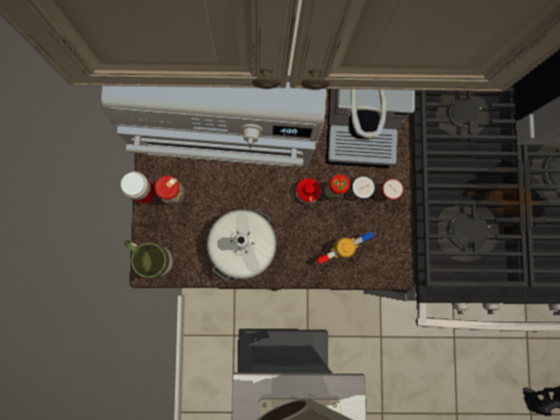

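View pics/side0.png

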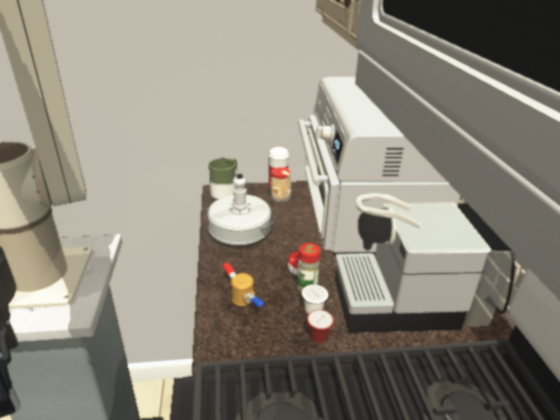

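The top view shows the cap at (346,248), its red arm at (322,259), its blue arm at (368,237), and the black plug at (241,240) on the tank. The side view shows the cap at (243,290) and the plug at (239,178). Next I measure these by colour mask.

```bash
python3 - <<'E'
from h import *
def blob(c,roi,f):
    x0,y0,x1,y1=roi;h=cv2.cvtColor(c['pixels'],cv2.COLOR_RGB2HSV)[y0:y1,x0:x1].astype(int)
    m=f(h[...,0],h[...,1],h[...,2]).astype(np.uint8)
    n,l,s,ce=cv2.connectedComponentsWithStats(m);i=1+np.argmax(s[1:,4])
    return ce[i]+[x0,y0],s[i]+np.array([x0,y0,0,0,0])
t=camera('top');s=camera('side')
yel=lambda h,S,v:(h>12)&(h<30)&(S>140)&(v>90)
red=lambda h,S,v:((h<6)|(h>172))&(S>150)&(v>80)
blu=lambda h,S,v:(h>105)&(h<130)&(S>110)&(v>60)
blk=lambda h,S,v:(v<60)
R={}
for nm,f,rt,rs in [('cap',yel,(300,220,390,280),(200,250,290,320)),('red',red,(300,245,345,275),(215,255,245,290)),('blue',blu,(345,225,390,255),(240,285,280,315)),('plug',blk,(232,230,252,250),(230,168,250,190))]:
    a,sa=blob(t,rt,f);b,sb=blob(s,rs,f);R[nm]=(a,b)
    print(nm,a.round(1),sa,b.round(1),sb,*tri(ray(t,*a),ray(s,*b)))
print('cap top z.052',onz(t,*R['cap'][0],.052))
print('plug z.169..',onz(t,*R['plug'][0],.169))
# drum top ellipse in top
h=cv2.cvtColor(t['pixels'],cv2.COLOR_RGB2HSV)
g=cv2.cvtColor(t['pixels'],cv2.COLOR_RGB2GRAY)
m=((g>110)).astype(np.uint8);m[:200]=0;m[285:]=0;m[:,:200]=0;m[:,285:]=0
cn=max(cv2.findContours(m,0,1)[0],key=cv2.contourArea);e=cv2.fitEllipse(cv2.convexHull(cn));print(e,onz(t,*e[0],.072))
for n,c,q in(('t',t,(205,205,400,285)),('s',s,(200,160,300,320))):
    x0,y0,x1,y1=q;k=4 if n=='t' else 5
    cv2.imwrite(f'pics/crop{n}.png',cv2.resize(cv2.cvtColor(c['pixels'][y0:y1,x0:x1],cv2.COLOR_RGB2BGR),None,fx=k if n=='t' else 3.7,fy=k if n=='t' else 3.7,interpolation=cv2.INTER_CUBIC))
E
```

```text
cap [345.7 247. ] [336 237  23  21 332] [241.1 287.8] [230 273  25  33 546] [ 0.45337644 -0.11111411  0.03378567] 0.0035797444438886365
red [322.4 258.7] [317 254  12  10  84] [227.7 267.5] [223 262  11  12  79] [ 0.42553232 -0.05367685  0.04283909] 0.001238639195570032
blue [367.3 235.8] [361 231  13  10  75] [257.2 301.5] [252 297  12  10  75] [ 0.48184469 -0.16206731  0.04106219] 0.0005403169359934884Traceback (most recent call last):
  File "<stdin>", line 14, in <module>
  File "<stdin>", line 5, in blob
    return _wrapfunc(a, 'argmax', axis=axis, out=out, **kwds)
    return bound(*args, **kwds)
ValueError: attempt to get argmax of an empty sequence
```

```bash
python3 - <<'E'
from h import *
t=camera('top');s=camera('side')
for c,r in((t,(232,230,252,250)),(s,(230,168,250,195))):
    x0,y0,x1,y1=r;g=cv2.cvtColor(c['pixels'],cv2.COLOR_RGB2GRAY)[y0:y1,x0:x1];print(g.min(),np.unravel_index(g.argmin(),g.shape));
g=cv2.cvtColor(t['pixels'],cv2.COLOR_RGB2GRAY)
m=((g>110)).astype(np.uint8);m[:200]=0;m[285:]=0;m[:,:200]=0;m[:,285:]=0
cn=max(cv2.findContours(m,0,1)[0],key=cv2.contourArea);e=cv2.fitEllipse(cv2.convexHull(cn));print(e,onz(t,*e[0],.072))
def cr(c,q,k):
    x0,y0,x1,y1=q;return cv2.resize(cv2.cvtColor(c['pixels'][y0:y1,x0:x1],cv2.COLOR_RGB2BGR),None,fx=k,fy=k,interpolation=cv2.INTER_CUBIC)
a=cr(t,(215,220,265,270),8);b=cr(s,(215,165,265,215),8);cv2.imwrite('pics/crop1.png',np.hstack([a,b]))
E
```

```text
22 (np.int64(10), np.int64(7))
62 (np.int64(8), np.int64(9))
((241.5743408203125, 243.67251586914062), (67.49888610839844, 67.70330047607422), 21.344482421875) [0.45829633 0.13822954 0.072     ]
```

View pics/crop1.png

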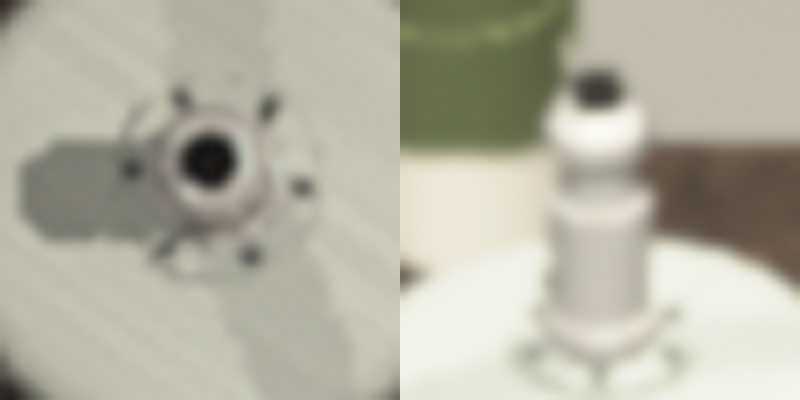

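The crop shows the plug centre at about (241,240) in the top view and (239.6,176.3) in the side view. I refine both with masks and work out the first move.

```bash
cat >> h.py <<'E'
from scipy.spatial.transform import Rotation as Ro
def plan(x,y,z,yaw=None):
    o=readout.get_obs();R=Ro.from_quat(o['tool_rot']).as_matrix()
    d=R.T@(np.array([x,y,z])-o['eef_pos'])*1000
    cy=np.degrees(np.arctan2(R[1,0],R[0,0]))
    print('shift mm',d.round(1),'yaw',round(cy,1),'spin',None if yaw is None else round(-((yaw-cy+180)%360-180),1),'tcp',o['eef_pos'].round(4),'F',o['ft_force'].round(1),'t',o['clock'],'j',o['joint_pos'].round(2),'w',round(o['grip_width'],4))
E
python3 - <<'E'
from h import *
t=camera('top');s=camera('side');P=[]
for c,r,th in((t,(232,230,252,250),70),(s,(233,170,247,182),110)):
    x0,y0,x1,y1=r;g=cv2.cvtColor(c['pixels'],cv2.COLOR_RGB2GRAY)[y0:y1,x0:x1].astype(float)
    w=np.clip(th-g,0,None);v,u=np.mgrid[y0:y1,x0:x1];P.append(((w*u).sum()/w.sum(),(w*v).sum()/w.sum()))
print(P,tri(ray(t,*P[0]),ray(s,*P[1])),onz(t,*P[0],.172))
plan(.4535,-.1095,.12,117.4)
E
```

```text
[(np.float64(240.6568825910931), np.float64(239.65182186234819)), (np.float64(237.91100323624596), np.float64(175.210355987055))] (array([0.45950933, 0.13709338, 0.1706844 ]), np.float64(0.0033335279356057185)) [0.46109353 0.13706081 0.172     ]
shift mm [ 382.5 -232.8  111.3] yaw 21.4 spin -96.0 tcp [ 0.1821 -0.4656  0.2312] F [ 0.4 -1.2  0.3] t 0.45 j [-1.2   0.24  0.    1.34 -0.    1.57] w 0.0851
```

Request:
jog_arm:
  motion:
    - {"x":50,"y":-30,"z":0,"spin":-10,"fingers":-1}
    - {"x":100,"y":-60,"z":0,"spin":-20,"fingers":-1}
    - {"x":150,"y":-90,"z":0,"spin":-30,"fingers":-1}
    - {"x":200,"y":-120,"z":0,"spin":-40,"fingers":-1}
    - {"x":250,"y":-150,"z":0,"spin":-50,"fingers":-1}
    - {"x":300,"y":-182,"z":20,"spin":-60,"fingers":-1}
    - {"x":345,"y":-210,"z":50,"spin":-70,"fingers":-1}
    - {"x":382,"y":-233,"z":80,"spin":-80,"fingers":-1}

```text
clock: 1.45
eef_pos: [0.4544, -0.1077, 0.1509]
tool_rot: [0.631, 0.776, 0.0, 0.001]
ft_force: [-0.4, -1.4, 0.3]
grip_width: 0.0853
grasp_force: 0.0
```

Request:
jog_arm:
  motion:
    - {"x":0,"y":0,"z":0,"spin":-8,"fingers":-1}
    - {"x":0,"y":0,"z":0,"spin":-16,"fingers":-1}
    - {"x":0,"y":0,"z":0,"spin":-16,"fingers":-1}

```text
clock: 1.82
eef_pos: [0.4531, -0.1093, 0.1512]
tool_rot: [0.52, 0.854, -0.0, -0.0]
ft_force: [0.4, 0.6, -1.4]
grip_width: 0.0854
grasp_force: 0.0
```

```bash
python3 - <<'E'
from h import *
plan(.4535,-.1095,.015,117.4)
c=grab('wrist','w1.png')
h=cv2.cvtColor(c['pixels'],cv2.COLOR_RGB2HSV).astype(int);H,S,V=h[...,0],h[...,1],h[...,2]
for n,m in(('yel',(H>12)&(H<30)&(S>140)&(V>90)),('red',((H<6)|(H>172))&(S>150)&(V>80)),('blue',(H>105)&(H<130)&(S>110)&(V>60))):
    k,l,s,ce=cv2.connectedComponentsWithStats(m.astype(np.uint8))
    for i in np.argsort(-s[1:,4])[:2]+1: print(n,ce[i].round(1),s[i],onz(c,*ce[i],.05,True).round(4))
E
```

```text
shift mm [ -0.4   0.3 136.2] yaw 117.3 spin -0.1 tcp [ 0.4531 -0.1093  0.1512] F [ 0.4  0.6 -1.4] t 1.825 j [-0.24  0.23 -0.23  1.11 -0.    0.86] w 0.0854
yel [281.1 201.2] [ 252  161   60   76 3072] [ 0.4524 -0.104   0.05  ]
yel [454.1 288.6] [450 273  13  29  47] [ 0.6406 -0.1043  0.05  ]
red [456.6 186.1] [ 430  156   54   62 2559] [ 0.5788 -0.0233  0.05  ]
red [456.5 277.2] [ 430  249   58   62 2120] [ 0.6345 -0.0932  0.05  ]
blue [280.4 269.3] [273 254  16  32 170] [ 0.4789 -0.1565  0.05  ]
```

View pics/w1.png

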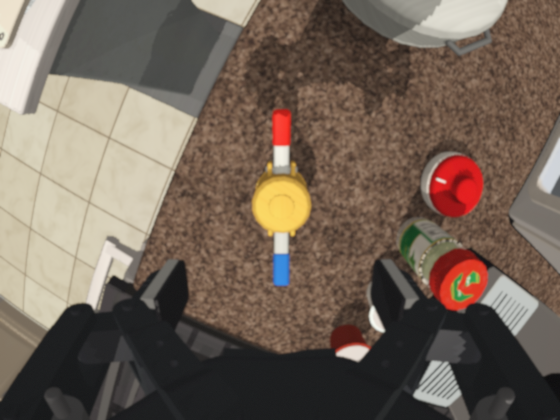

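The wrist view shows the cap top centred at (281,204), with the arms vertical in the image, so the tool is aligned. The way down is clear.

Request:
jog_arm:
  motion:
    - {"z":40,"fingers":-1}
    - {"z":80,"fingers":-1}
    - {"z":115,"fingers":-1}
    - {"z":134,"fingers":-1}
    - {"z":134,"fingers":-1}

```text
validation failed for argument at $.mo...
```

Request:
jog_arm:
  motion:
    - {"fingers":1}
    - {"fingers":1}
    - {"fingers":1}
    - {"fingers":1}
    - {"fingers":1}
    - {"fingers":1}
    - {"fingers":1}
    - {"fingers":1}

```text
validation failed for argument at $.mo...
```

All fields are required in each row.

Request:
jog_arm:
  motion:
    - {"x":0,"y":0,"z":40,"spin":0,"fingers":-1}
    - {"x":0,"y":0,"z":80,"spin":0,"fingers":-1}
    - {"x":0,"y":0,"z":115,"spin":0,"fingers":-1}
    - {"x":0,"y":0,"z":134,"spin":0,"fingers":-1}
    - {"x":0,"y":0,"z":134,"spin":0,"fingers":-1}

```text
clock: 2.5
eef_pos: [0.4516, -0.1094, 0.0161]
tool_rot: [0.521, 0.854, -0.001, -0.002]
ft_force: [0.1, 0.5, 0.3]
grip_width: 0.0848
grasp_force: 0.0
```

Request:
jog_arm:
  motion:
    - {"x":0,"y":0,"z":0,"spin":0,"fingers":1}
    - {"x":0,"y":0,"z":0,"spin":0,"fingers":1}
    - {"x":0,"y":0,"z":0,"spin":0,"fingers":1}
    - {"x":0,"y":0,"z":0,"spin":0,"fingers":1}
    - {"x":0,"y":0,"z":0,"spin":0,"fingers":1}
    - {"x":0,"y":0,"z":0,"spin":0,"fingers":1}
    - {"x":0,"y":0,"z":0,"spin":0,"fingers":1}

```text
clock: 3.38
eef_pos: [0.4543, -0.1098, 0.0189]
tool_rot: [0.52, 0.854, 0.001, 0.002]
ft_force: [0.0, -0.6, 6.0]
grip_width: 0.0456
grasp_force: 61.1
```

Request:
jog_arm:
  motion:
    - {"x":0,"y":0,"z":-30,"spin":0,"fingers":1}
    - {"x":0,"y":0,"z":-80,"spin":0,"fingers":1}
    - {"x":0,"y":0,"z":-130,"spin":0,"fingers":1}
    - {"x":0,"y":0,"z":-180,"spin":0,"fingers":1}
    - {"x":0,"y":0,"z":-210,"spin":0,"fingers":1}
    - {"x":0,"y":0,"z":-210,"spin":0,"fingers":1}

```text
clock: 4.12
eef_pos: [0.4545, -0.1099, 0.23]
tool_rot: [0.52, 0.854, 0.001, 0.003]
ft_force: [0.3, 0.2, -3.6]
grip_width: 0.0455
grasp_force: 62.6
```

```bash
python3 - <<'E'
from h import *
print(readout.get_obs()['grasp_force'],readout.get_obs()['ft_torque'])
plan(.460,.137,.22,117.4)
E
```

```text
62.565193343907595 [-0.02657544 -0.00023508 -0.00114443]
shift mm [216.8 118.2   9.6] yaw 117.4 spin -0.0 tcp [ 0.4545 -0.1099  0.23  ] F [ 0.3  0.2 -3.6] t 4.125 j [-0.24  0.17 -0.09  1.31 -0.    0.86] w 0.0455
```

Request:
jog_arm:
  motion:
    - {"x":35,"y":19,"z":0,"spin":0,"fingers":1}
    - {"x":75,"y":41,"z":0,"spin":0,"fingers":1}
    - {"x":120,"y":65,"z":0,"spin":0,"fingers":1}
    - {"x":165,"y":90,"z":0,"spin":0,"fingers":1}
    - {"x":200,"y":109,"z":0,"spin":0,"fingers":1}
    - {"x":217,"y":118,"z":5,"spin":0,"fingers":1}
    - {"x":217,"y":118,"z":10,"spin":0,"fingers":1}
    - {"x":217,"y":118,"z":10,"spin":0,"fingers":1}

```text
clock: 5.12
eef_pos: [0.4569, 0.1366, 0.2155]
tool_rot: [0.52, 0.854, -0.002, -0.001]
ft_force: [-0.1, -0.2, -2.7]
grip_width: 0.0455
grasp_force: 62.5
```

```bash
python3 - <<'E'
from h import *
plan(.460,.137,.20,117.4)
s=grab('side');print('adaptor axis proj', [proj(s,(.46,.137,z)).round(1) for z in(.09,.13,.165,.2,.24)])
c=s['pixels'][90:240,190:290];w=camera('wrist')['pixels'][100:320,180:380]
a=cv2.resize(c,(400,600),interpolation=cv2.INTER_CUBIC);b=cv2.resize(w,(400,440),interpolation=cv2.INTER_CUBIC)
b=cv2.copyMakeBorder(b,0,160,0,0,0);cv2.imwrite('pics/c2.png',cv2.cvtColor(np.hstack([a,b]),cv2.COLOR_RGB2BGR))
E
```

```text
shift mm [-1.1  3.  15.5] yaw 117.3 spin -0.1 tcp [0.4569 0.1366 0.2155] F [-0.1 -0.2 -2.7] t 5.125 j [ 0.29  0.21 -0.08  1.29 -0.    1.38] w 0.0455
adaptor axis proj [array([239.5, 203.5]), array([239.1, 189.7]), array([238.8, 177.2]), array([238.5, 164.3]), array([238.2, 148.9])]
```

View pics/c2.png

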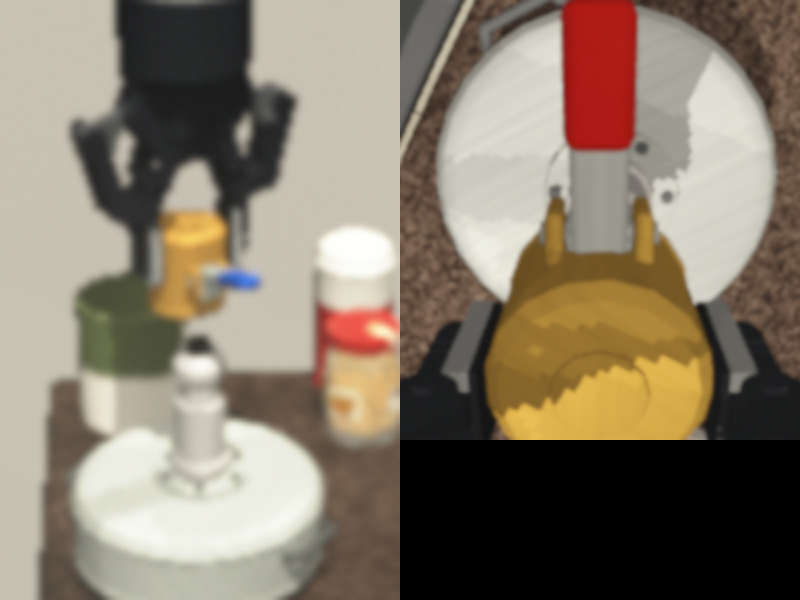

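The side crop shows the cap mouth centred at column 190/4 and the adaptor at 199/4. The cap therefore has to go about 5 mm towards +x, which agrees with the top-view estimate.

Request:
jog_arm:
  motion:
    - {"x":0,"y":2,"z":0,"spin":0,"fingers":1}
    - {"x":0,"y":2,"z":0,"spin":0,"fingers":1}
    - {"x":0,"y":2,"z":0,"spin":0,"fingers":1}

```text
clock: 5.6
eef_pos: [0.4601, 0.1381, 0.2175]
tool_rot: [0.52, 0.854, 0.0, 0.0]
ft_force: [-0.2, -0.1, -3.0]
grip_width: 0.0454
grasp_force: 62.5
```

```bash
cat > m.py <<'E'
from h import *
plan(.4615,.138,.20,117.4)
s=camera('side');p=s['pixels'].astype(int)
hsv=cv2.cvtColor(s['pixels'],cv2.COLOR_RGB2HSV).astype(int);H,S,V=hsv[...,0],hsv[...,1],hsv[...,2]
m=(H>10)&(H<32)&(S>120)&(V>70)
for v in range(145,168,2):
    u=np.where(m[v,215:262])[0]+215
    if len(u)>3: print('cap',v,u.min(),u.max(),(u.min()+u.max())/2)
g=p.sum(2)/3
for v in range(178,206,2):
    r=g[v,222:258];print(v,r.astype(int)[5:30])
E
python3 m.py
```

```text
shift mm [-0.8  1.2 17.5] yaw 117.3 spin -0.1 tcp [0.4601 0.1381 0.2175] F [-0.2 -0.1 -3. ] t 5.6 j [ 0.29  0.21 -0.07  1.29  0.    1.39] w 0.0454
cap 145 232 247 239.5
cap 147 232 247 239.5
cap 149 232 247 239.5
cap 151 233 247 240.0
cap 153 233 247 240.0
cap 155 233 240 236.5
cap 157 233 240 236.5
cap 159 233 237 235.0
cap 161 230 240 235.0
cap 163 228 240 234.0
cap 165 229 244 236.5
cap 167 231 239 235.0
178 [ 72  72  72  71  73  83 114 152 169 161 138 122 120 130 149 177 190 182
 176 182 188 190 190 190 190]
180 [ 72  72  72  72  78 106 156 197 219 227 231 235 239 241 242 241 237 221
 187 174 183 188 188 189 189]
182 [ 77  77  78  81  88 106 142 178 206 222 232 238 242 242 240 236 228 206
 169 146 147 151 151 151 151]
184 [120 121 123 127 134 143 150 159 170 181 193 201 205 204 200 192 175 149
 119  99  92  91  89  86  84]
186 [162 161 161 161 161 161 158 151 144 147 155 162 164 164 161 153 139 114
  93  85  85  84  82  78  77]
188 [168 166 165 165 166 167 169 162 155 159 171 182 185 188 189 181 172 162
 147 122  95  83  76  73  73]
190 [168 167 166 165 165 167 177 190 196 196 198 201 205 208 211 213 216 217
 199 156 107  82  77  74  74]
192 [168 166 165 165 164 161 157 165 182 198 206 209 211 214 220 221 212 196
 170 130  93  74  72  70  74]
194 [167 166 165 165 163 158 151 151 163 176 186 192 196 198 198 197 189 179
 166 150 137 127 117 107  97]
196 [182 180 175 169 166 161 154 154 163 175 185 192 195 198 197 194 188 183
 187 210 228 232 230 225 216]
198 [235 233 223 204 186 171 159 156 164 176 185 192 196 198 197 194 188 182
 183 205 227 236 238 238 238]
200 [238 238 236 233 225 203 171 157 165 176 186 193 197 199 198 194 188 179
 171 169 180 201 220 229 232]
202 [234 234 233 229 220 202 181 168 168 178 186 193 196 198 198 193 188 181
 183 192 193 180 183 210 228]
204 [233 233 230 222 202 184 184 185 184 186 191 195 198 201 202 200 201 206
 214 217 207 192 192 215 230]
```

Request:
jog_arm:
  motion:
    - {"x":0,"y":1,"z":5,"spin":0,"fingers":1}
    - {"x":0,"y":1,"z":12,"spin":0,"fingers":1}
    - {"x":0,"y":1,"z":20,"spin":0,"fingers":1}
    - {"x":0,"y":1,"z":27,"spin":0,"fingers":1}
    - {"x":0,"y":1,"z":27,"spin":0,"fingers":1}

```text
clock: 6.28
eef_pos: [0.4601, 0.1386, 0.1894]
tool_rot: [0.52, 0.854, -0.001, -0.001]
ft_force: [0.4, 0.5, -3.1]
grip_width: 0.0454
grasp_force: 62.5
```

Request:
jog_arm:
  motion:
    - {"x":0,"y":0,"z":1,"spin":0,"fingers":1}
    - {"x":0,"y":0,"z":2,"spin":0,"fingers":1}
    - {"x":0,"y":0,"z":4,"spin":0,"fingers":1}
    - {"x":0,"y":0,"z":5,"spin":0,"fingers":1}
    - {"x":0,"y":0,"z":5,"spin":0,"fingers":1}

```text
clock: 6.9
eef_pos: [0.4607, 0.1388, 0.1852]
tool_rot: [0.52, 0.854, -0.0, -0.0]
ft_force: [0.3, -0.8, -2.0]
grip_width: 0.0453
grasp_force: 62.5
```

Request:
jog_arm:
  motion:
    - {"x":0,"y":0,"z":1,"spin":0,"fingers":1}
    - {"x":0,"y":0,"z":2,"spin":0,"fingers":1}
    - {"x":0,"y":0,"z":3,"spin":0,"fingers":1}
    - {"x":0,"y":0,"z":3,"spin":0,"fingers":1}

```text
clock: 7.4
eef_pos: [0.4607, 0.1388, 0.1822]
tool_rot: [0.52, 0.854, -0.0, -0.0]
ft_force: [0.2, -0.1, -2.8]
grip_width: 0.0454
grasp_force: 62.5
```

Request:
jog_arm:
  motion:
    - {"x":0,"y":0,"z":1,"spin":0,"fingers":1}
    - {"x":0,"y":0,"z":2,"spin":0,"fingers":1}
    - {"x":0,"y":0,"z":3,"spin":0,"fingers":1}
    - {"x":0,"y":0,"z":3,"spin":0,"fingers":1}

```text
clock: 7.9
eef_pos: [0.4608, 0.1388, 0.1793]
tool_rot: [0.52, 0.854, -0.0, 0.0]
ft_force: [-0.8, -0.7, -1.7]
grip_width: 0.0453
grasp_force: 62.5
```

Request:
jog_arm:
  motion:
    - {"x":0,"y":0,"z":1,"spin":0,"fingers":1}
    - {"x":0,"y":0,"z":2,"spin":0,"fingers":1}
    - {"x":0,"y":0,"z":2,"spin":0,"fingers":1}

```text
clock: 8.28
eef_pos: [0.4613, 0.1385, 0.1777]
tool_rot: [0.52, 0.854, 0.0, 0.001]
ft_force: [0.6, -2.1, 0.2]
grip_width: 0.0451
grasp_force: 62.8
```

Request:
jog_arm:
  motion:
    - {"x":0,"y":0,"z":1,"spin":0,"fingers":1}
    - {"x":0,"y":0,"z":2,"spin":0,"fingers":1}
    - {"x":0,"y":0,"z":2,"spin":0,"fingers":1}

```text
clock: 8.65
eef_pos: [0.4616, 0.1382, 0.1762]
tool_rot: [0.52, 0.854, 0.0, 0.001]
ft_force: [1.1, -3.7, 5.8]
grip_width: 0.0457
grasp_force: 63.3
```

```bash
python3 - <<'E'
from h import *
plan(.46,.138,.134,117.4)
s=grab('side');c=s['pixels'][120:220,190:290];t=grab('wrist')['pixels'][100:320,180:380]
cv2.imwrite('pics/c3.png',cv2.cvtColor(cv2.resize(c,(600,600),interpolation=cv2.INTER_CUBIC),cv2.COLOR_RGB2BGR))
E
```

```text
shift mm [ 0.7 -1.6 42.2] yaw 117.3 spin -0.1 tcp [0.4616 0.1382 0.1762] F [ 1.1 -3.7  5.8] t 8.65 j [ 0.29  0.24 -0.15  1.18 -0.    1.39] w 0.0457
```

View pics/c3.png

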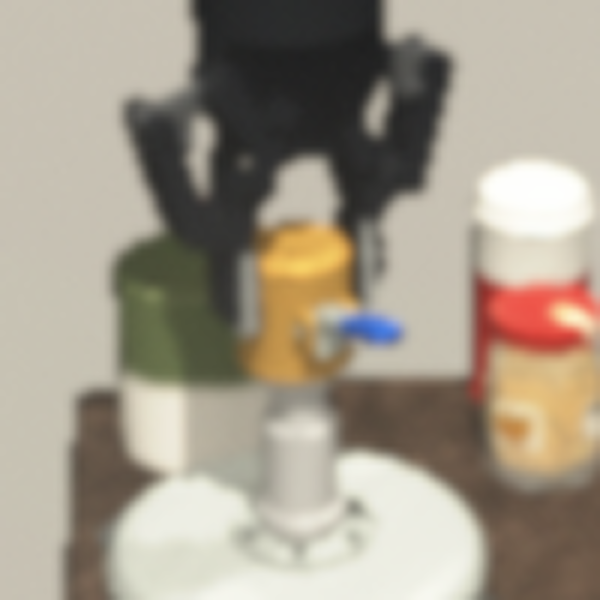

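The cap mouth is touching the taper. The force is towards -y, so I shift the cap that way.

Request:
jog_arm:
  motion:
    - {"x":-1,"y":0,"z":-0.5,"spin":0,"fingers":1}
    - {"x":-2,"y":0,"z":-0.5,"spin":0,"fingers":1}
    - {"x":-2,"y":0,"z":-0.5,"spin":0,"fingers":1}

```text
clock: 9.12
eef_pos: [0.4618, 0.1374, 0.1759]
tool_rot: [0.52, 0.854, 0.001, -0.0]
ft_force: [0.6, -0.1, 4.0]
grip_width: 0.0449
grasp_force: 63.1
```

Request:
jog_arm:
  motion:
    - {"x":0,"y":0,"z":1,"spin":0,"fingers":1}
    - {"x":0,"y":0,"z":2,"spin":0,"fingers":1}
    - {"x":0,"y":0,"z":2,"spin":0,"fingers":1}

```text
clock: 9.5
eef_pos: [0.4617, 0.1368, 0.1731]
tool_rot: [0.52, 0.854, -0.0, 0.0]
ft_force: [2.5, -1.8, -1.7]
grip_width: 0.0453
grasp_force: 62.7
```

Request:
jog_arm:
  motion:
    - {"x":-0.7,"y":0.4,"z":1,"spin":0,"fingers":1}
    - {"x":-0.7,"y":0.4,"z":2.5,"spin":0,"fingers":1}
    - {"x":-0.7,"y":0.4,"z":4,"spin":0,"fingers":1}
    - {"x":-0.7,"y":0.4,"z":4,"spin":0,"fingers":1}

```text
clock: 10.0
eef_pos: [0.4619, 0.1366, 0.1693]
tool_rot: [0.52, 0.854, -0.0, -0.001]
ft_force: [2.3, -1.3, -3.6]
grip_width: 0.0451
grasp_force: 62.5
```

Request:
jog_arm:
  motion:
    - {"x":0,"y":0,"z":1,"spin":0,"fingers":1}
    - {"x":0,"y":0,"z":2.5,"spin":0,"fingers":1}
    - {"x":0,"y":0,"z":4,"spin":0,"fingers":1}
    - {"x":0,"y":0,"z":4,"spin":0,"fingers":1}

```text
clock: 10.5
eef_pos: [0.4621, 0.1366, 0.1655]
tool_rot: [0.52, 0.854, -0.0, -0.0]
ft_force: [0.8, -0.7, -3.6]
grip_width: 0.045
grasp_force: 62.5
```

Request:
jog_arm:
  motion:
    - {"x":-0.3,"y":0.2,"z":2,"spin":0,"fingers":1}
    - {"x":-0.3,"y":0.2,"z":4,"spin":0,"fingers":1}
    - {"x":-0.3,"y":0.2,"z":6,"spin":0,"fingers":1}
    - {"x":-0.3,"y":0.2,"z":8,"spin":0,"fingers":1}
    - {"x":-0.3,"y":0.2,"z":8,"spin":0,"fingers":1}

```text
clock: 11.12
eef_pos: [0.4625, 0.1364, 0.1576]
tool_rot: [0.52, 0.854, -0.0, -0.0]
ft_force: [0.1, -0.7, -2.3]
grip_width: 0.0453
grasp_force: 62.5
```

Request:
jog_arm:
  motion:
    - {"x":0,"y":0,"z":1.5,"spin":0,"fingers":1}
    - {"x":0,"y":0,"z":3,"spin":0,"fingers":1}
    - {"x":0,"y":0,"z":4.5,"spin":0,"fingers":1}
    - {"x":0,"y":0,"z":6,"spin":0,"fingers":1}
    - {"x":0,"y":0,"z":6,"spin":0,"fingers":1}

```text
clock: 11.75
eef_pos: [0.4625, 0.1364, 0.1516]
tool_rot: [0.52, 0.854, -0.0, -0.0]
ft_force: [0.6, -0.3, -3.0]
grip_width: 0.0454
grasp_force: 62.5
```

Request:
jog_arm:
  motion:
    - {"x":0,"y":0,"z":1,"spin":0,"fingers":1}
    - {"x":0,"y":0,"z":2,"spin":0,"fingers":1}
    - {"x":0,"y":0,"z":3,"spin":0,"fingers":1}
    - {"x":0,"y":0,"z":4,"spin":0,"fingers":1}
    - {"x":0,"y":0,"z":4,"spin":0,"fingers":1}

```text
clock: 12.38
eef_pos: [0.4625, 0.1364, 0.1477]
tool_rot: [0.52, 0.854, -0.0, -0.0]
ft_force: [-0.5, -0.5, -2.5]
grip_width: 0.0452
grasp_force: 62.5
```

Request:
jog_arm:
  motion:
    - {"x":0,"y":0,"z":1,"spin":0,"fingers":1}
    - {"x":0,"y":0,"z":2,"spin":0,"fingers":1}
    - {"x":0,"y":0,"z":3,"spin":0,"fingers":1}
    - {"x":0,"y":0,"z":3,"spin":0,"fingers":1}

```text
clock: 12.88
eef_pos: [0.4629, 0.1365, 0.1453]
tool_rot: [0.52, 0.854, 0.0, 0.0]
ft_force: [-2.0, -1.2, 4.5]
grip_width: 0.0451
grasp_force: 63.1
```

Request:
jog_arm:
  motion:
    - {"x":0,"y":0,"z":1,"spin":0,"fingers":1}
    - {"x":0,"y":0,"z":2,"spin":0,"fingers":1}
    - {"x":0,"y":0,"z":3,"spin":0,"fingers":1}
    - {"x":0,"y":0,"z":3,"spin":0,"fingers":1}

```text
clock: 13.38
eef_pos: [0.4628, 0.1364, 0.1417]
tool_rot: [0.52, 0.854, 0.0, 0.0]
ft_force: [-0.5, -1.1, 3.2]
grip_width: 0.0456
grasp_force: 63.2
```

Request:
jog_arm:
  motion:
    - {"x":0,"y":0,"z":1,"spin":0,"fingers":1}
    - {"x":0,"y":0,"z":2,"spin":0,"fingers":1}
    - {"x":0,"y":0,"z":3,"spin":0,"fingers":1}
    - {"x":0,"y":0,"z":3,"spin":0,"fingers":1}

```text
clock: 13.88
eef_pos: [0.4628, 0.1364, 0.1387]
tool_rot: [0.52, 0.854, 0.0, 0.0]
ft_force: [-0.9, -0.8, 3.4]
grip_width: 0.0454
grasp_force: 63.2
```

Request:
jog_arm:
  motion:
    - {"x":0,"y":0,"z":0.7,"spin":0,"fingers":1}
    - {"x":0,"y":0,"z":1.5,"spin":0,"fingers":1}
    - {"x":0,"y":0,"z":1.5,"spin":0,"fingers":1}

```text
clock: 14.25
eef_pos: [0.4628, 0.1365, 0.138]
tool_rot: [0.52, 0.854, 0.0, 0.0]
ft_force: [-2.5, -0.3, 8.8]
grip_width: 0.0451
grasp_force: 63.7
```

Request:
jog_arm:
  motion:
    - {"x":0,"y":0,"z":0.5,"spin":0,"fingers":1}
    - {"x":0,"y":0,"z":1,"spin":0,"fingers":1}
    - {"x":0,"y":0,"z":1,"spin":0,"fingers":1}

```text
clock: 14.62
eef_pos: [0.4629, 0.1365, 0.138]
tool_rot: [0.52, 0.854, 0.001, 0.001]
ft_force: [-3.6, -1.7, 14.1]
grip_width: 0.0449
grasp_force: 64.2
```

Request:
jog_arm:
  motion:
    - {"x":0,"y":0,"z":0.5,"spin":0,"fingers":1}
    - {"x":0,"y":0,"z":1,"spin":0,"fingers":1}
    - {"x":0,"y":0,"z":1,"spin":0,"fingers":1}
    - {"x":0,"y":0,"z":1,"spin":0,"fingers":1}

```text
clock: 15.12
eef_pos: [0.463, 0.1365, 0.138]
tool_rot: [0.52, 0.854, 0.001, 0.001]
ft_force: [-5.7, -2.0, 19.5]
grip_width: 0.0452
grasp_force: 64.8
```

It is home against a hard stop. I relax the push, open the fingers and rise.

Request:
jog_arm:
  motion:
    - {"x":0,"y":0,"z":-1.5,"spin":0,"fingers":1}
    - {"x":0,"y":0,"z":-2.5,"spin":0,"fingers":1}
    - {"x":0,"y":0,"z":-2.5,"spin":0,"fingers":-1}
    - {"x":0,"y":0,"z":-2.5,"spin":0,"fingers":-1}
    - {"x":0,"y":0,"z":-2.5,"spin":0,"fingers":-1}
    - {"x":0,"y":0,"z":-2.5,"spin":0,"fingers":-1}
    - {"x":0,"y":0,"z":-2.5,"spin":0,"fingers":-1}
    - {"x":0,"y":0,"z":-2.5,"spin":0,"fingers":-1}

```text
clock: 16.12
eef_pos: [0.4627, 0.1364, 0.1378]
tool_rot: [0.52, 0.854, 0.0, 0.0]
ft_force: [-0.4, -0.7, 0.2]
grip_width: 0.0853
grasp_force: 0.0
```

Request:
jog_arm:
  motion:
    - {"x":0,"y":0,"z":-20,"spin":0,"fingers":-1}
    - {"x":0,"y":0,"z":-60,"spin":0,"fingers":-1}
    - {"x":0,"y":0,"z":-100,"spin":0,"fingers":-1}
    - {"x":0,"y":0,"z":-110,"spin":0,"fingers":1}
    - {"x":0,"y":0,"z":-110,"spin":0,"fingers":1}
    - {"x":0,"y":0,"z":-110,"spin":0,"fingers":1}

```text
clock: 16.88
eef_pos: [0.4617, 0.1362, 0.2461]
tool_rot: [0.52, 0.854, -0.001, -0.001]
ft_force: [-0.1, 0.9, -0.6]
grip_width: 0.0322
grasp_force: 0.0
```

```bash
python3 - <<'E'
from h import *
plan(.46,.138,.134,117.4)
a=grab('wrist')['pixels'][110:320,180:380];s=grab('side')['pixels'][130:230,190:290]
a=cv2.resize(a,(400,420));s=cv2.resize(s,(400,420),interpolation=cv2.INTER_CUBIC)
cv2.imwrite('pics/c4.png',cv2.cvtColor(np.hstack([a,s]),cv2.COLOR_RGB2BGR))
E
```

```text
shift mm [  2.4  -0.4 112.2] yaw 117.4 spin -0.0 tcp [0.4617 0.1362 0.2461] F [-0.1  0.9 -0.6] t 16.875 j [ 0.29  0.2  -0.01  1.37  0.    1.38] w 0.0322
```

View pics/c4.png

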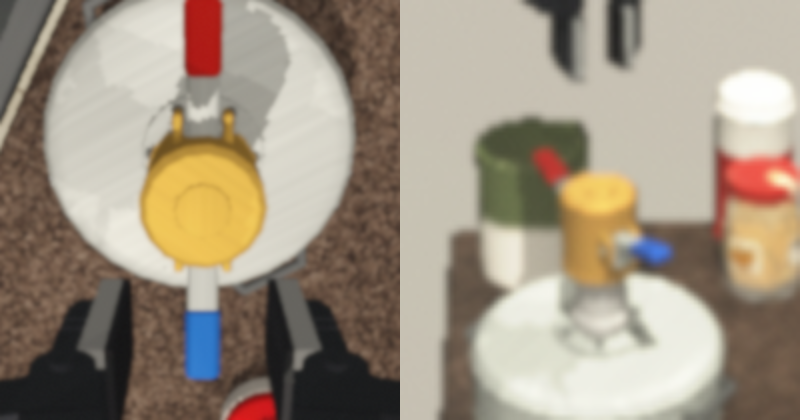

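The wrist and side crops show the cap seated, with the red arm (202,40) along tool +x, the blue arm (203,345) on the other side, and both still up. I move out over the red arm's tip and press down.

Request:
jog_arm:
  motion:
    - {"x":20,"y":1,"z":0,"spin":0,"fingers":1}
    - {"x":50,"y":1,"z":10,"spin":0,"fingers":1}
    - {"x":74,"y":1,"z":30,"spin":0,"fingers":1}
    - {"x":74,"y":1,"z":50,"spin":0,"fingers":1}
    - {"x":74,"y":1,"z":55,"spin":0,"fingers":1}
    - {"x":74,"y":1,"z":55,"spin":0,"fingers":1}

```text
clock: 17.73
eef_pos: [0.4293, 0.2023, 0.1924]
tool_rot: [0.52, 0.854, -0.001, -0.0]
ft_force: [-0.1, -0.0, -0.0]
grip_width: -0.0001
grasp_force: 0.0
```

```bash
python3 - <<'E'
from h import *
plan(.4288,.2023,.175,117.4)
E
```

```text
shift mm [ 0.2 -0.4 17.4] yaw 117.3 spin -0.1 tcp [0.4293 0.2023 0.1924] F [-0.1 -0.  -0. ] t 17.725 j [ 0.44  0.21 -0.13  1.23 -0.    1.53] w -0.0001
```

Request:
jog_arm:
  motion:
    - {"x":0,"y":0,"z":4,"spin":0,"fingers":1}
    - {"x":0,"y":0,"z":8,"spin":0,"fingers":1}
    - {"x":0,"y":0,"z":12,"spin":0,"fingers":1}
    - {"x":0,"y":0,"z":15,"spin":0,"fingers":1}
    - {"x":0,"y":0,"z":18,"spin":0,"fingers":1}
    - {"x":0,"y":0,"z":21,"spin":0,"fingers":1}
    - {"x":0,"y":0,"z":24,"spin":0,"fingers":1}

```text
clock: 18.6
eef_pos: [0.4295, 0.2026, 0.1686]
tool_rot: [0.52, 0.854, 0.0, -0.0]
ft_force: [0.6, 0.0, -0.7]
grip_width: 0.0001
grasp_force: 0.0
```

Request:
jog_arm:
  motion:
    - {"x":0,"y":0,"z":3,"spin":0,"fingers":1}
    - {"x":0,"y":0,"z":6,"spin":0,"fingers":1}
    - {"x":0,"y":0,"z":9,"spin":0,"fingers":1}
    - {"x":0,"y":0,"z":12,"spin":0,"fingers":1}
    - {"x":0,"y":0,"z":15,"spin":0,"fingers":1}

```text
clock: 19.23
eef_pos: [0.4296, 0.2027, 0.1537]
tool_rot: [0.52, 0.854, 0.0, 0.0]
ft_force: [-0.1, 1.0, 1.5]
grip_width: -0.0001
grasp_force: 0.7
```

Request:
jog_arm:
  motion:
    - {"x":0,"y":0,"z":3,"spin":0,"fingers":1}
    - {"x":0,"y":0,"z":6,"spin":0,"fingers":1}
    - {"x":0,"y":0,"z":9,"spin":0,"fingers":1}
    - {"x":0,"y":0,"z":12,"spin":0,"fingers":1}
    - {"x":0,"y":0,"z":15,"spin":0,"fingers":1}
    - {"x":0,"y":0,"z":18,"spin":0,"fingers":1}
    - {"x":0,"y":0,"z":21,"spin":0,"fingers":1}

```text
clock: 20.1
eef_pos: [0.4297, 0.2022, 0.1326]
tool_rot: [0.52, 0.854, -0.0, 0.0]
ft_force: [-0.1, -1.0, 2.1]
grip_width: 0.0002
grasp_force: 0.7
```

Request:
jog_arm:
  motion:
    - {"x":0,"y":0,"z":3,"spin":0,"fingers":1}
    - {"x":0,"y":0,"z":6,"spin":0,"fingers":1}
    - {"x":0,"y":0,"z":9,"spin":0,"fingers":1}
    - {"x":0,"y":0,"z":12,"spin":0,"fingers":1}
    - {"x":0,"y":0,"z":15,"spin":0,"fingers":1}
    - {"x":0,"y":0,"z":18,"spin":0,"fingers":1}
    - {"x":0,"y":0,"z":21,"spin":0,"fingers":1}

```text
clock: 20.98
eef_pos: [0.4295, 0.2026, 0.1116]
tool_rot: [0.52, 0.854, -0.0, -0.0]
ft_force: [-0.2, 0.6, 1.6]
grip_width: -0.0001
grasp_force: 0.6
```

Request:
jog_arm:
  motion:
    - {"x":0,"y":0,"z":2,"spin":0,"fingers":1}
    - {"x":-3,"y":0,"z":2,"spin":0,"fingers":1}
    - {"x":-6,"y":0,"z":2,"spin":0,"fingers":1}
    - {"x":-9,"y":0,"z":2,"spin":0,"fingers":1}
    - {"x":-12,"y":0,"z":2,"spin":0,"fingers":1}
    - {"x":-15,"y":0,"z":2,"spin":0,"fingers":1}

```text
clock: 21.72
eef_pos: [0.4364, 0.1891, 0.1097]
tool_rot: [0.52, 0.854, 0.0, -0.0]
ft_force: [-1.7, 3.4, -1.3]
grip_width: 0.0001
grasp_force: 1.1
```

Request:
jog_arm:
  motion:
    - {"x":-2.5,"y":0,"z":0,"spin":0,"fingers":1}
    - {"x":-5,"y":0,"z":0,"spin":0,"fingers":1}
    - {"x":-7,"y":0,"z":0,"spin":0,"fingers":1}
    - {"x":-9,"y":0,"z":0,"spin":0,"fingers":1}
    - {"x":-9,"y":0,"z":0,"spin":0,"fingers":1}

```text
clock: 22.35
eef_pos: [0.4406, 0.181, 0.1097]
tool_rot: [0.52, 0.854, -0.0, 0.0]
ft_force: [-0.4, 2.6, -1.3]
grip_width: 0.0002
grasp_force: 1.0
```

Request:
jog_arm:
  motion:
    - {"x":-1,"y":0,"z":0,"spin":0,"fingers":1}
    - {"x":-2,"y":0,"z":0,"spin":0,"fingers":1}
    - {"x":-3,"y":0,"z":0,"spin":0,"fingers":1}
    - {"x":-4,"y":0,"z":0,"spin":0,"fingers":1}
    - {"x":-4,"y":0,"z":0,"spin":0,"fingers":1}

```text
clock: 22.98
eef_pos: [0.4424, 0.1776, 0.1098]
tool_rot: [0.52, 0.854, -0.0, 0.0]
ft_force: [-1.7, 1.6, -3.0]
grip_width: -0.0002
grasp_force: 1.2
```

Request:
jog_arm:
  motion:
    - {"x":-0.7,"y":0,"z":0,"spin":0,"fingers":1}
    - {"x":-1.5,"y":0,"z":0,"spin":0,"fingers":1}
    - {"x":-1.5,"y":0,"z":0,"spin":0,"fingers":1}

```text
clock: 23.35
eef_pos: [0.4428, 0.1769, 0.1097]
tool_rot: [0.52, 0.854, 0.0, -0.001]
ft_force: [-2.4, 4.4, -2.4]
grip_width: -0.0001
grasp_force: 2.5
```

Request:
jog_arm:
  motion:
    - {"x":-0.5,"y":0,"z":0,"spin":0,"fingers":1}
    - {"x":-1,"y":0,"z":0,"spin":0,"fingers":1}
    - {"x":-1,"y":0,"z":0,"spin":0,"fingers":1}

```text
clock: 23.72
eef_pos: [0.4429, 0.1768, 0.1097]
tool_rot: [0.519, 0.855, 0.001, -0.001]
ft_force: [-2.9, 5.7, -2.2]
grip_width: -0.0
grasp_force: 3.7
```

Request:
jog_arm:
  motion:
    - {"x":-0.5,"y":0,"z":0,"spin":0,"fingers":1}
    - {"x":-1,"y":0,"z":0,"spin":0,"fingers":1}
    - {"x":-1,"y":0,"z":0,"spin":0,"fingers":1}

```text
clock: 24.1
eef_pos: [0.443, 0.1766, 0.1097]
tool_rot: [0.519, 0.855, 0.001, -0.002]
ft_force: [-4.3, 8.9, -2.0]
grip_width: -0.0002
grasp_force: 5.0
```

Request:
jog_arm:
  motion:
    - {"x":-0.5,"y":0,"z":0,"spin":0,"fingers":1}
    - {"x":-1,"y":0,"z":0,"spin":0,"fingers":1}
    - {"x":-1,"y":0,"z":0,"spin":0,"fingers":1}

```text
clock: 24.48
eef_pos: [0.443, 0.1766, 0.1097]
tool_rot: [0.519, 0.855, 0.002, -0.003]
ft_force: [-5.1, 10.8, -2.4]
grip_width: -0.0002
grasp_force: 6.2
```

Request:
jog_arm:
  motion:
    - {"x":4,"y":0,"z":0,"spin":0,"fingers":1}
    - {"x":15,"y":0,"z":0,"spin":0,"fingers":1}
    - {"x":28,"y":0,"z":0,"spin":0,"fingers":1}
    - {"x":28,"y":0,"z":-40,"spin":0,"fingers":1}
    - {"x":28,"y":0,"z":-85,"spin":0,"fingers":1}
    - {"x":28,"y":0,"z":-125,"spin":0,"fingers":1}
    - {"x":10,"y":0,"z":-135,"spin":0,"fingers":1}
    - {"x":-20,"y":0,"z":-135,"spin":0,"fingers":1}

```text
clock: 25.48
eef_pos: [0.4545, 0.1567, 0.2467]
tool_rot: [0.519, 0.855, 0.001, 0.002]
ft_force: [0.4, -0.3, -1.1]
grip_width: -0.0001
grasp_force: 0.0
```

Request:
jog_arm:
  motion:
    - {"x":-20,"y":0,"z":0,"spin":0,"fingers":1}
    - {"x":-20,"y":0,"z":0,"spin":0,"fingers":1}

```text
clock: 25.72
eef_pos: [0.4633, 0.1376, 0.245]
tool_rot: [0.521, 0.854, -0.0, 0.0]
ft_force: [-0.9, 0.2, 0.5]
grip_width: 0.0001
grasp_force: 0.0
```

```bash
python3 - <<'E'
from h import *
plan(.4628,.1365,.19,117.4)
a=grab('wrist')['pixels'][110:320,180:380];s=grab('side')['pixels'][130:230,190:290]
a=cv2.resize(a,(400,420));s=cv2.resize(s,(400,420),interpolation=cv2.INTER_CUBIC)
cv2.imwrite('pics/c5.png',cv2.cvtColor(np.hstack([a,s]),cv2.COLOR_RGB2BGR))
E
```

```text
shift mm [-0.7 -0.9 55. ] yaw 117.2 spin -0.2 tcp [0.4633 0.1376 0.245 ] F [-0.9  0.2  0.5] t 25.725 j [ 0.29  0.2  -0.01  1.36 -0.    1.38] w 0.0001
```

View pics/c5.png

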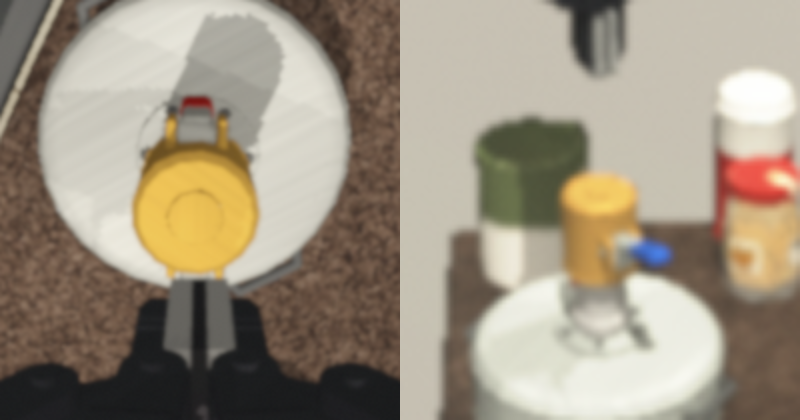

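The crops show the red arm hanging at (197,100), against the cap, with the blue arm still up. I mirror the motion on the blue side.

Request:
jog_arm:
  motion:
    - {"x":-20,"y":-1,"z":0,"spin":0,"fingers":1}
    - {"x":-50,"y":-1,"z":10,"spin":0,"fingers":1}
    - {"x":-75,"y":-1,"z":30,"spin":0,"fingers":1}
    - {"x":-75,"y":-1,"z":50,"spin":0,"fingers":1}
    - {"x":-75,"y":-1,"z":55,"spin":0,"fingers":1}
    - {"x":-75,"y":-1,"z":59,"spin":0,"fingers":1}
    - {"x":-75,"y":-1,"z":63,"spin":0,"fingers":1}
    - {"x":-75,"y":-1,"z":67,"spin":0,"fingers":1}

```text
clock: 26.82
eef_pos: [0.4968, 0.0715, 0.1782]
tool_rot: [0.52, 0.854, 0.0, 0.0]
ft_force: [0.2, 0.2, -0.6]
grip_width: 0.0002
grasp_force: 0.0
```

Request:
jog_arm:
  motion:
    - {"x":0,"y":0,"z":3,"spin":0,"fingers":1}
    - {"x":0,"y":0,"z":6,"spin":0,"fingers":1}
    - {"x":0,"y":0,"z":9,"spin":0,"fingers":1}
    - {"x":0,"y":0,"z":12,"spin":0,"fingers":1}
    - {"x":0,"y":0,"z":15,"spin":0,"fingers":1}
    - {"x":0,"y":0,"z":18,"spin":0,"fingers":1}
    - {"x":0,"y":0,"z":21,"spin":0,"fingers":1}
    - {"x":0,"y":0,"z":24,"spin":0,"fingers":1}

```text
clock: 27.82
eef_pos: [0.4966, 0.0711, 0.1537]
tool_rot: [0.52, 0.854, 0.0, 0.0]
ft_force: [0.2, -1.3, 0.7]
grip_width: 0.0002
grasp_force: 0.7
```

Request:
jog_arm:
  motion:
    - {"x":0,"y":0,"z":3,"spin":0,"fingers":1}
    - {"x":0,"y":0,"z":6,"spin":0,"fingers":1}
    - {"x":0,"y":0,"z":9,"spin":0,"fingers":1}
    - {"x":0,"y":0,"z":12,"spin":0,"fingers":1}
    - {"x":0,"y":0,"z":15,"spin":0,"fingers":1}
    - {"x":0,"y":0,"z":18,"spin":0,"fingers":1}
    - {"x":0,"y":0,"z":21,"spin":0,"fingers":1}

```text
clock: 28.7
eef_pos: [0.4962, 0.0715, 0.1325]
tool_rot: [0.52, 0.854, 0.0, -0.0]
ft_force: [-1.4, -0.1, 2.3]
grip_width: -0.0
grasp_force: 0.7
```

Request:
jog_arm:
  motion:
    - {"x":0,"y":0,"z":3,"spin":0,"fingers":1}
    - {"x":0,"y":0,"z":6,"spin":0,"fingers":1}
    - {"x":0,"y":0,"z":9,"spin":0,"fingers":1}
    - {"x":0,"y":0,"z":12,"spin":0,"fingers":1}
    - {"x":0,"y":0,"z":15,"spin":0,"fingers":1}
    - {"x":0,"y":0,"z":18,"spin":0,"fingers":1}
    - {"x":0,"y":0,"z":21,"spin":0,"fingers":1}
    - {"x":0,"y":0,"z":23,"spin":0,"fingers":1}

```text
clock: 29.7
eef_pos: [0.4964, 0.0711, 0.1096]
tool_rot: [0.52, 0.854, -0.0, -0.0]
ft_force: [0.1, -0.8, 2.2]
grip_width: -0.0002
grasp_force: 0.6
```

Request:
jog_arm:
  motion:
    - {"x":3,"y":0,"z":0,"spin":0,"fingers":1}
    - {"x":6,"y":0,"z":0,"spin":0,"fingers":1}
    - {"x":9,"y":0,"z":0,"spin":0,"fingers":1}
    - {"x":12,"y":0,"z":0,"spin":0,"fingers":1}
    - {"x":15,"y":0,"z":0,"spin":0,"fingers":1}

```text
clock: 30.32
eef_pos: [0.4895, 0.0845, 0.1098]
tool_rot: [0.52, 0.854, -0.0, 0.0]
ft_force: [1.1, -2.2, -1.1]
grip_width: 0.0003
grasp_force: 1.0
```

Request:
jog_arm:
  motion:
    - {"x":2.5,"y":0,"z":0,"spin":0,"fingers":1}
    - {"x":5,"y":0,"z":0,"spin":0,"fingers":1}
    - {"x":7,"y":0,"z":0,"spin":0,"fingers":1}
    - {"x":9,"y":0,"z":0,"spin":0,"fingers":1}
    - {"x":9,"y":0,"z":0,"spin":0,"fingers":1}

```text
clock: 30.95
eef_pos: [0.4852, 0.0926, 0.1097]
tool_rot: [0.52, 0.854, 0.0, -0.0]
ft_force: [1.9, -2.3, -0.9]
grip_width: -0.0
grasp_force: 0.9
```

Request:
jog_arm:
  motion:
    - {"x":1,"y":0,"z":0,"spin":0,"fingers":1}
    - {"x":2,"y":0,"z":0,"spin":0,"fingers":1}
    - {"x":3,"y":0,"z":0,"spin":0,"fingers":1}
    - {"x":4,"y":0,"z":0,"spin":0,"fingers":1}
    - {"x":4,"y":0,"z":0,"spin":0,"fingers":1}

```text
clock: 31.58
eef_pos: [0.4835, 0.0961, 0.1098]
tool_rot: [0.52, 0.854, 0.0, -0.0]
ft_force: [1.0, -2.7, -1.5]
grip_width: 0.0001
grasp_force: 1.2
```

Request:
jog_arm:
  motion:
    - {"x":0.7,"y":0,"z":0,"spin":0,"fingers":1}
    - {"x":1.4,"y":0,"z":0,"spin":0,"fingers":1}
    - {"x":1.4,"y":0,"z":0,"spin":0,"fingers":1}

```text
clock: 31.95
eef_pos: [0.4829, 0.0973, 0.1098]
tool_rot: [0.52, 0.854, 0.0, -0.0]
ft_force: [1.1, -2.1, -1.6]
grip_width: 0.0
grasp_force: 1.3
```

Request:
jog_arm:
  motion:
    - {"x":0.5,"y":0,"z":0,"spin":0,"fingers":1}
    - {"x":1,"y":0,"z":0,"spin":0,"fingers":1}
    - {"x":1,"y":0,"z":0,"spin":0,"fingers":1}

```text
clock: 32.33
eef_pos: [0.4824, 0.0982, 0.1098]
tool_rot: [0.52, 0.854, 0.0, -0.0]
ft_force: [1.1, -2.4, -1.9]
grip_width: 0.0002
grasp_force: 1.1
```

Request:
jog_arm:
  motion:
    - {"x":0.5,"y":0,"z":0,"spin":0,"fingers":1}
    - {"x":1,"y":0,"z":0,"spin":0,"fingers":1}
    - {"x":1,"y":0,"z":0,"spin":0,"fingers":1}

```text
clock: 32.7
eef_pos: [0.4821, 0.0991, 0.1098]
tool_rot: [0.52, 0.854, 0.0, 0.0]
ft_force: [1.2, -2.7, -1.7]
grip_width: -0.0002
grasp_force: 1.3
```

Request:
jog_arm:
  motion:
    - {"x":0.5,"y":0,"z":0,"spin":0,"fingers":1}
    - {"x":1,"y":0,"z":0,"spin":0,"fingers":1}
    - {"x":1,"y":0,"z":0,"spin":0,"fingers":1}

```text
clock: 33.08
eef_pos: [0.4816, 0.1, 0.1098]
tool_rot: [0.52, 0.854, 0.0, -0.0]
ft_force: [1.3, -1.6, -1.7]
grip_width: 0.0002
grasp_force: 1.3
```

Request:
jog_arm:
  motion:
    - {"x":0.5,"y":0,"z":0,"spin":0,"fingers":1}
    - {"x":1,"y":0,"z":0,"spin":0,"fingers":1}
    - {"x":1,"y":0,"z":0,"spin":0,"fingers":1}

```text
clock: 33.45
eef_pos: [0.4813, 0.1004, 0.1098]
tool_rot: [0.52, 0.854, -0.0, 0.0]
ft_force: [2.6, -4.2, -2.9]
grip_width: -0.0001
grasp_force: 2.6
```

Request:
jog_arm:
  motion:
    - {"x":0.5,"y":0,"z":0,"spin":0,"fingers":1}
    - {"x":1,"y":0,"z":0,"spin":0,"fingers":1}
    - {"x":1,"y":0,"z":0,"spin":0,"fingers":1}

```text
clock: 33.83
eef_pos: [0.4813, 0.1005, 0.1098]
tool_rot: [0.52, 0.854, -0.001, 0.001]
ft_force: [3.1, -6.8, -3.8]
grip_width: -0.0003
grasp_force: 3.7
```

Request:
jog_arm:
  motion:
    - {"x":0.7,"y":0,"z":0,"spin":0,"fingers":1}
    - {"x":1.5,"y":0,"z":0,"spin":0,"fingers":1}
    - {"x":1.5,"y":0,"z":0,"spin":0,"fingers":1}

```text
clock: 34.2
eef_pos: [0.4812, 0.1007, 0.1098]
tool_rot: [0.521, 0.854, -0.002, 0.002]
ft_force: [5.8, -10.5, -4.9]
grip_width: 0.0001
grasp_force: 5.6
```

The blue arm is firm on its stop. I back off, rise and check.

Request:
jog_arm:
  motion:
    - {"x":-5,"y":0,"z":0,"spin":0,"fingers":1}
    - {"x":-15,"y":0,"z":0,"spin":0,"fingers":1}
    - {"x":-30,"y":0,"z":0,"spin":0,"fingers":1}
    - {"x":-30,"y":0,"z":-40,"spin":0,"fingers":1}
    - {"x":-30,"y":0,"z":-85,"spin":0,"fingers":1}
    - {"x":-30,"y":0,"z":-130,"spin":0,"fingers":1}
    - {"x":-60,"y":0,"z":-150,"spin":0,"fingers":1}
    - {"x":-60,"y":0,"z":-150,"spin":0,"fingers":1}

```text
clock: 35.2
eef_pos: [0.5094, 0.0484, 0.2619]
tool_rot: [0.521, 0.854, 0.002, 0.002]
ft_force: [-0.3, 1.4, -1.2]
grip_width: 0.0003
grasp_force: 0.0
```

```bash
python3 - <<'E'
from h import *
plan(.4628,.1365,.19,117.4)
a=grab('wrist')['pixels'][0:320,130:430];s=grab('side')['pixels'][140:230,195:285]
a=cv2.resize(a,(400,420));s=cv2.resize(s,(400,420),interpolation=cv2.INTER_CUBIC)
cv2.imwrite('pics/c6.png',cv2.cvtColor(np.hstack([a,s]),cv2.COLOR_RGB2BGR))
E
```

```text
shift mm [99.8 -1.5 71.7] yaw 117.2 spin -0.2 tcp [0.5094 0.0484 0.2619] F [-0.3  1.4 -1.2] t 35.2 j [0.09 0.25 0.1  1.41 0.   1.19] w 0.0003
```

View pics/c6.png

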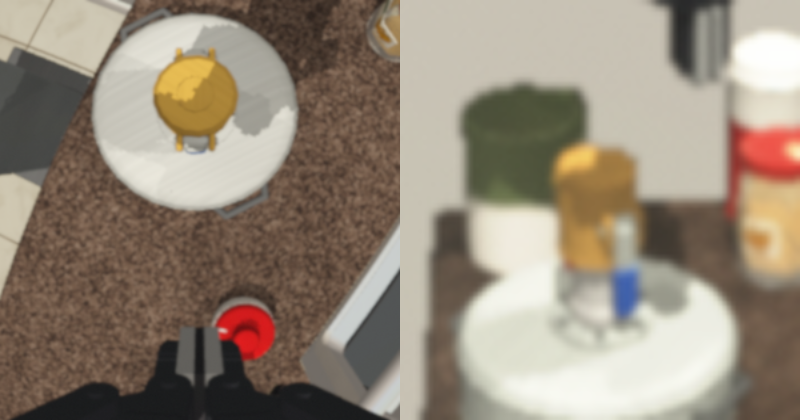

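The crops show the blue arm hanging straight at (625,270), the red arm hidden down beside the cap, and the cap upright. I hand the job in.

```bash
python3 -c "
from workcell import bot;print(bot.job_done())"
```

```text
the job is handed in; nothing more can be done
None
```

I pushed the cap home with both arms up, swung the red arm and then the blue arm down to their stops, and handed the job in at about 35 s; the hand-in gave no verdict.

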